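# Put the specimen jars back in their row

### The arm

A 6-joint arm with a two-finger parallel gripper is mounted at the origin on the work surface. World frame = base frame: x ahead of the robot, y to its left, z up, the work surface at z = 0. Lengths are in m, angles in rad, forces in N, time in s.
With the tool pointing down it reaches from about 0.425 to 1.125 m from the base axis. Payload 14.9 kg.
Tool frame: the origin (TCP) lies on the mounting face of the last link; the fingertips stand 191 mm ahead of it and the grasp point (between the pads) lies 172 mm ahead of it (env.tcp_to_tips is the distance from the TCP to the fingertips, in m); z points along the fingers, x is the direction in which the jaws open and shut, and the axes are right-handed (so a half turn about z gives the same grasp; the last joint's range is limited). The gripper opens to 91 mm and grips with 3 to 60 N. Pads are 32 mm wide; open, the fingers measure 118 mm over their backs; the gripper's body (76 mm by 178 mm) begins 60 mm behind the grasp point.
Start: joints at [-1.283, 0.379, 1.734, -0, 1.028, -0.033], TCP at [0.221, -0.664, 0.405] pointing down, gripper open.
Joint ranges: [-2.77, 2.77], [-0.74, 2.19], [0, 2.66], [-1.06, 4.2], [0.31, 2.87], [-3.08, 3.08]. Speed limits (rad/s): [1.89, 1.89, 2.39, 3.14, 3.14, 3.14].

### API

Orientations are given as a rotation vector (axis times angle).
In Python, from station import env gives the robot as it stands. The module is installed in compiled form; this text tells all that it offers.
- The arm moves only by the tool carry_out, never from a script. Its argument "commands" is a list of rows, each a list of 2 entries, a list of its own where there are three numbers: the shift along the tool's x, y, z in mm, then the turn, a rotation vector about the tool's x, y, z in degrees. In form: [[[x, y, z], [rx, ry, rz]], ...]. A call has 1 to 20 rows; each row is the pose to reach, as a shift and turn from the pose commanded when the call began, along the tool's axes at that moment; what a row does not reach only later rows make up. A row lasts 1/12 s, in which the tool goes at most 41.7 mm and 7.16 degrees, less where a joint would pass 70% of its speed; a pose out of reach is approached as far as the arm can. A call with a gripper value outside its range is refused whole. "grip" is the gripper command: -1 is shut, 1 is fully open, values between are in proportion, set as the call begins (left out, the last holds). The fingers move at their own pace and stop on an object; "force" is the grip in N (left out, the last holds). Time passes only in rows, so rows that repeat a pose let the fingers close. It gives the time, the measured TCP pose, the force and the opening at its end, in the units of the state.
- env.sense(): the state, without advancing time (a new reading comes with each control period).
- env.get_image(name): name is "scene" or "top"; returns the picture (384x512x3 uint8, red, green, blue); there is no depth.
- env.get_calibration(name): a dict with "mtx" (3x3 intrinsics, pixels), "camera_from_world" (4x4, takes a point from world to camera coordinates). Camera axes: x right, y up, looking along -z (the intrinsics and any distortion apply to the point x, -y, -z); pixel columns grow to the right and rows downward; lengths in m; the calibration is good to about 2 mm. A picture is of the moment at which its call begins. get_calibration takes no time and is no camera call.
- env.sign_off(): hands the job in, once; it reports no verdict.
Trained networks look in the newest picture that a camera, given by its name, has taken for a name from the list of things; names that differ only in an ending like _2 or _b are one class to them, and where a whole thing is asked for, a point or a joint stands for the part that bears it (a point fixed in the world has none). Each returns a list of dicts, best first, with "p" (0 to 1); they miss things now and then, are a little off and sometimes report something else, mostly with a low value. They report only what shows in the picture. A call takes as long as a camera call.
- env.recognise(camera, name): "pixel" ([row, column] in pixels, amid what is visible of it).
- env.cut_out(camera, name): "mask" (384x512 bool, what is visible of it) and "pixel" ([row, column] in pixels, amid what is visible of it).
- env.tip_of(camera, name): "pixel" ([row, column] in pixels: a listed point, or the origin of a listed thing).
The state is a dict: "time": time; "qpos": joint angles; "qvel": joint speeds; "joint_torque": joint torques, N m; "eef_pos": TCP position; "tcp_rot": TCP orientation; "wrist_force": force on the tool from outside, world axes, zero at the start; "wrist_torque": the same for the moment, N m; "grip_width": opening from 0.0 (shut) to 1.0 (fully open).
Only numpy, scipy, OpenCV 4.12 (cv2) and the standard library are available. Lean on these libraries where they do the work, as an engineer would, in place of code of your own. Each camera call takes 0.05 s, during which the arm holds its last target. There are 200 camera calls.

### The job

One specimen jar stands at one end of the low wooden shelf beside the microscope. Two jars of exactly that kind stand on the desk among other glassware: gently set both upright on the shelf beside it, so that the three stand side by side in one straight row along the middle of the shelf, with a gap of about 25 mm between neighbours. Leave the first jar where it is.

Things in the scene. Friction and masses are not known exactly. Their poses are not given: they have to be found in the camera images.
- jar_a: A jar to shelve: amber glass jar with white screw cap and paper label, round, 50 mm across, 95 mm tall with cap, about 180 g; origin at the centre of its underside, z its upright axis, yaw means nothing. Upright on the desk on the robot's side of the shelf, 30 mm or more clear all round. Same glass but not to be shelved: a slim bottle (34 mm across, 110 mm tall) and a squat jar (70 mm across, 50 mm tall).
- jar_b: The other jar to shelve, same as jar_a: amber glass jar with white screw cap and paper label, round, 50 mm across, 95 mm tall with cap, about 180 g; origin at the centre of its underside, z its upright axis, yaw means nothing. It starts upright on the desk, as jar_a does, 30 mm or more clear all round.
- row_jar: The jar already on the shelf: amber glass jar with white screw cap and paper label, round, 50 mm across, 95 mm tall with cap, about 180 g; origin at the centre of its underside, z its upright axis, yaw means nothing. On the shelf's middle line, 40 mm from one end (either one); the row grows from it to the other end, where, 40 mm in, a beaker stands (54 mm across, 70 mm tall), with room for both jars between.
- shelf: Low fixed wooden shelf: a flat board on two side legs, no rim or back, open above. Origin: centre of its underside at desk height. x runs across it (120 mm deep), away from the robot, turned up to 9 degrees aside; y along its length (340 mm); z up. Jars stand on its flat top, 60 mm above the origin; the row's middle line is x = 0.

How it is judged:
By the outcome, as a careful person would: the job done as asked, in the order asked, and still so for the second after the job is handed in, with the robot touching nothing.
It also fails if it takes over 59 s, if anything falls off the work surface, if the arm or the gripper's body presses on something with over 40 N, if the wrist force passes 120 N, or if a joint passes its speed limit or range.

## Working session

There is one attempt and no reset: what is moved stays moved. The work goes in short steps, Python scripts to look and compute and a tool call to move; the robot and the scene stay as the last step left them, time stands still between calls to the robot, and variables do not carry over. Pictures are saved under pics/ and viewed, about 8 in all and at most 12, crops included, and the job is handed in when it is done.

Besides the shell and the picture viewer there is one more tool, called after "Emit:" as a command line: name --argument value ..., lists and objects as JSON in quotes. carry_out: Moves the arm, as the interface text tells. Its arguments: {"type":"object","properties":{"commands":{"type":"array","items":{"type":"array"}},"grip":{"type":"number"},"force":{"type":"number"}},"required":["commands"]}

```bash
mkdir -p pics; cat > h.py <<'E'
from station import env
import numpy as np, cv2
from scipy.spatial.transform import Rotation as R
def proj(cam,P):
    c=env.get_calibration(cam);T=np.array(c["camera_from_world"]);K=np.array(c["mtx"])
    p=np.atleast_2d(P)@T[:3,:3].T+T[:3,3];p=p*[1,-1,-1];q=p@K.T
    return q[:,:2]/q[:,2:]   # col,row
def unproj(cam,rc,z):
    c=env.get_calibration(cam);T=np.array(c["camera_from_world"]);K=np.array(c["mtx"])
    d=np.linalg.inv(K)@[rc[1],rc[0],1];d=T[:3,:3].T@(d*[1,-1,-1]);o=-T[:3,:3].T@T[:3,3]
    return o+d*(z-o[2])/d[2]
def save(cam,name):
    im=env.get_image(cam);cv2.imwrite("pics/"+name,im[:,:,::-1]);return im
E
python3 - <<'E'
from h import *
np.set_printoptions(precision=3,suppress=True)
a=save("top","t0.png");b=save("scene","s0.png")
cv2.imwrite("pics/both.png",cv2.resize(np.vstack([a,b])[:,:,::-1],(400,600)) if 0 else np.hstack([a,b])[:,:,::-1][:, :])
for c in("top","scene"):
    k=env.get_calibration(c);print(c,k.keys(),k["mtx"],k["camera_from_world"])
    for n in("jar_a","row_jar","shelf"):
        for d in env.tip_of(c,n): print(c,n,d["p"],d["pixel"],unproj(c,d["pixel"],0),unproj(c,d["pixel"],.06))
s=env.sense();print(s)
E
```

```text
top dict_keys(['mtx', 'camera_from_world']) [[413.119   0.    245.331]
 [  0.    413.119 186.59 ]
 [  0.      0.      1.   ]] [[-0.015 -1.    -0.01   0.012]
 [ 0.986 -0.017  0.163 -0.55 ]
 [-0.163 -0.008  0.987 -0.943]
 [ 0.     0.     0.     1.   ]]
top jar_a 0.6 [225.3, 290.6] [ 0.459 -0.106  0.   ] [ 0.455 -0.1    0.06 ]
top jar_a 0.59 [226.2, 148.6] [0.462 0.244 0.   ] [0.458 0.23  0.06 ]
top row_jar 0.84 [141.5, 322.8] [ 0.67  -0.195  0.   ] [ 0.654 -0.184  0.06 ]
top shelf 0.86 [152.4, 264.7] [ 0.645 -0.047  0.   ] [ 0.629 -0.044  0.06 ]
scene dict_keys(['mtx', 'camera_from_world']) [[366.233   0.    258.026]
 [  0.    366.233 187.79 ]
 [  0.      0.      1.   ]] [[-0.036  0.999  0.003  0.026]
 [-0.618 -0.024  0.786  0.296]
 [ 0.786  0.026  0.618 -1.326]
 [ 0.     0.     0.     1.   ]]
scene jar_a 0.76 [184.3, 353.1] [0.455 0.241 0.   ] [0.534 0.218 0.06 ]
scene jar_a 0.75 [179.5, 220.4] [ 0.448 -0.11   0.   ] [ 0.527 -0.097  0.06 ]
scene row_jar 0.73 [211.6, 173.0] [ 0.58  -0.208  0.   ] [ 0.646 -0.185  0.06 ]
scene shelf 0.86 [228.1, 235.0] [ 0.63  -0.055  0.   ] [ 0.691 -0.048  0.06 ]
scene shelf 0.22 [184.6, 353.3] [0.456 0.241 0.   ] [0.535 0.218 0.06 ]
{'time': 0.4, 'qpos': array([-1.283,  0.379,  1.734,  0.   ,  1.028, -0.033]), 'qvel': array([ 0.002, -0.   , -0.001, -0.001, -0.001, -0.001]), 'joint_torque': array([  0.   , -76.294, -43.423,   0.065,   0.04 ,  -0.   ]), 'eef_pos': array([ 0.221, -0.664,  0.405]), 'tcp_rot': array([-2.548,  1.838,  0.   ]), 'wrist_force': array([ 0.064, -0.185,  0.107]), 'wrist_torque': array([-0.003,  0.011,  0.034]), 'grip_width': 1.0012105202959278}
```

View pics/t0.png

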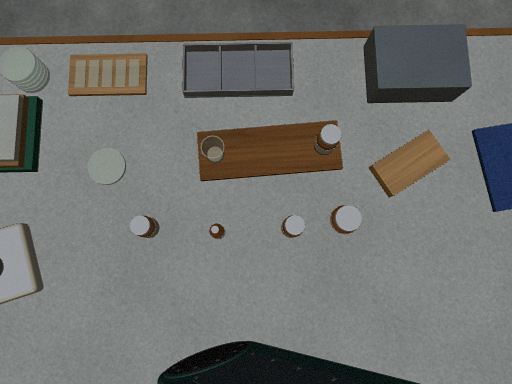

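View pics/s0.png

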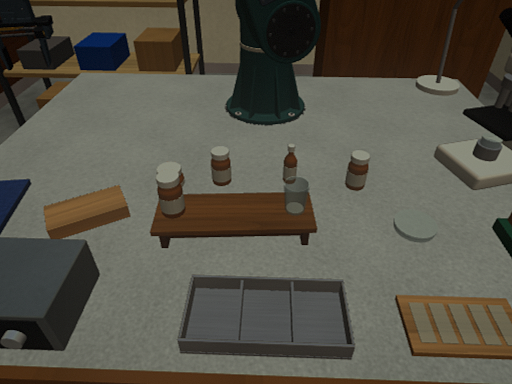

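The top view shows the 50 mm jars at about (row 226, col 142) and (226, 294). The row jar is at (135, 330), the beaker at (148, 213), the slim bottle at (230, 216) and the squat jar at (218, 347). Next I'll refine the positions using the cap centroids and the shelf outline.

```bash
python3 - <<'E'
from h import *
np.set_printoptions(precision=4,suppress=True)
im=cv2.imread("pics/t0.png")[:,:,::-1].astype(int)
hsv=cv2.cvtColor(im.astype(np.uint8),cv2.COLOR_RGB2HSV)
for nm,(r,c),z in(("A",(225,294),.095),("B",(226,140),.095),("row",(134,330),.155),("squat",(218,347),.05),("slim",(230,215),.11)):
    w=20;v=im[r-w:r+w,c-w:c+w].min(2);m=(v>(150)).astype(np.uint8)
    n,l,st,ce=cv2.connectedComponentsWithStats(m);i=1+np.argmax(st[1:,4])
    p=(ce[i][1]+r-w,ce[i][0]+c-w);print(nm,p,st[i],unproj("top",p,z))
# shelf
m=((im[:,:,0]-im[:,:,2]>25)).astype(np.uint8)
m[:110]=0;m[190:]=0;m[:,:185]=0;m[:,355:]=0
m=cv2.morphologyEx(m,cv2.MORPH_CLOSE,np.ones((5,5)))
cs,_=cv2.findContours(m,0,2);k=max(cs,key=cv2.contourArea);b=cv2.boxPoints(cv2.minAreaRect(k));print("box",b)
print(np.array([unproj("top",(q[1],q[0]),.06) for q in b]))
cv2.imwrite("pics/crop.png",cv2.resize(im[100:250,120:380,::-1].astype(np.uint8),None,fx=3,fy=3,interpolation=2))
for d in env.cut_out("scene","shelf")[:1]:
    k=cv2.findContours(d["mask"].astype(np.uint8),0,2)[0];k=max(k,key=cv2.contourArea);h=cv2.approxPolyDP(cv2.convexHull(k),3,True)[:,0];print(h)
    print(np.array([unproj("scene",(q[1],q[0]),.06) for q in h]))
E
```

```text
A (np.float64(224.66051660516604), np.float64(294.5129151291513)) [ 12  11  19  19 271] [ 0.4537 -0.1054  0.095 ]
B (np.float64(224.9418604651163), np.float64(139.01162790697674)) [ 10  10  19  19 258] [0.4587 0.2426 0.095 ]
row (np.float64(133.57462686567163), np.float64(330.4925373134328)) [ 11  11  20  19 268] [ 0.6449 -0.1834  0.155 ]
squat (np.float64(217.6872340425532), np.float64(348.2617021276596)) [  9   8  26  25 470] [ 0.4712 -0.2367  0.05  ]
slim (np.float64(229.0810810810811), np.float64(214.45945945945945)) [17 16  6  7 37] [0.4458 0.0722 0.11  ]
box [[195.8304 131.4932]
 [338.236  119.4589]
 [342.403  168.7688]
 [199.9974 180.803 ]]
[[ 0.6842  0.1206  0.06  ]
 [ 0.708  -0.2234  0.06  ]
 [ 0.5864 -0.227   0.06  ]
 [ 0.5632  0.1102  0.06  ]]
[[317 227]
 [305 245]
 [163 247]
 [150 233]
 [158 203]
 [185 194]
 [282 191]
 [309 199]]
[[ 0.6811  0.1195  0.06  ]
 [ 0.732   0.0917  0.06  ]
 [ 0.7478 -0.1823  0.06  ]
 [ 0.7114 -0.2174  0.06  ]
 [ 0.619  -0.2245  0.06  ]
 [ 0.5854 -0.1711  0.06  ]
 [ 0.5657  0.0497  0.06  ]
 [ 0.5921  0.1097  0.06  ]]
```

View pics/crop.png

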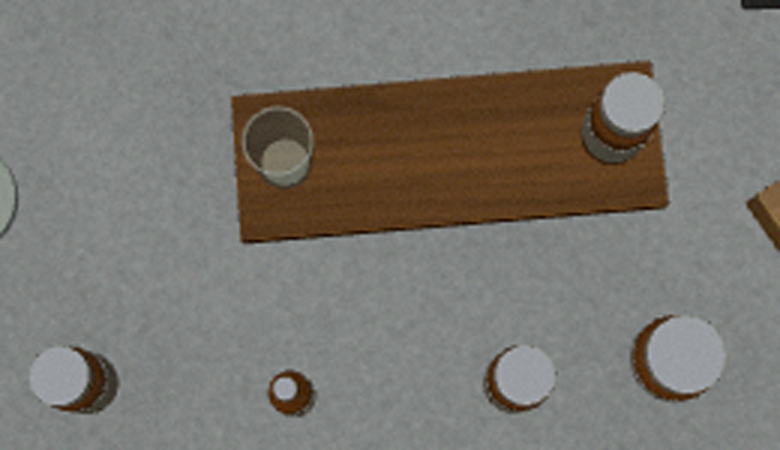

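The shelf is turned about 3.95°. Its centre plus the 40 mm inset predicts the row jar at (0.6445, -0.1847), and I measured (0.6449, -0.1834), so they agree. The slots are (0.640, -0.109) and (0.6345, -0.034). I'll hold the jaws across the row throughout.

```bash
cat >> h.py <<'E'
Y=np.arctan2(.069,.9976)
RT=np.column_stack([[np.cos(Y),np.sin(Y),0],[np.sin(Y),-np.cos(Y),0],[0,0,-1]])
def cmd(t,p=None,r=None):
    s=env.sense();R0=R.from_rotvec(s["tcp_rot"] if r is None else r);p=s["eef_pos"] if p is None else p
    print(np.round(R0.inv().apply(np.array(t)-p)*1e3,1),np.round((R0.inv()*R.from_matrix(RT)).as_rotvec(True),2))
E
python3 -c "
from h import *
cmd([.4537,-.1054,.34])"
```

```text
[-456.9 -397.3   64.7] [ -0.     0.   -75.58]
```

Emit:
carry_out --commands '[[[-457, -397, 65], [0, 0, -75.6]], [[-457, -397, 65], [0, 0, -75.6]], [[-457, -397, 65], [0, 0, -75.6]], [[-457, -397, 65], [0, 0, -75.6]], [[-457, -397, 65], [0, 0, -75.6]], [[-457, -397, 65], [0, 0, -75.6]], [[-457, -397, 65], [0, 0, -75.6]], [[-457, -397, 65], [0, 0, -75.6]], [[-457, -397, 65], [0, 0, -75.6]], [[-457, -397, 65], [0, 0, -75.6]], [[-457, -397, 65], [0, 0, -75.6]], [[-457, -397, 65], [0, 0, -75.6]], [[-457, -397, 65], [0, 0, -75.6]], [[-457, -397, 65], [0, 0, -75.6]], [[-457, -397, 65], [0, 0, -75.6]], [[-457, -397, 65], [0, 0, -75.6]], [[-457, -397, 65], [0, 0, -75.6]], [[-457, -397, 65], [0, 0, -75.6]], [[-457, -397, 65], [0, 0, -75.6]], [[-457, -397, 65], [0, 0, -75.6]]]' --grip 1

```text
time: 2.12
eef_pos: [0.4531, -0.1063, 0.3399]
tcp_rot: [3.14, 0.107, 0.0]
wrist_force: [-0.6, 0.2, 0.1]
grip_width: 0.998
```

```bash
python3 -c "
from h import *
s=env.sense();print(s['time'],s['eef_pos'],s['tcp_rot'])
cmd([.4537,-.1054,.227]);save('scene','s1.png')
for d in env.tip_of('scene','jar_a'): print(d,unproj('scene',d['pixel'],0))"
```

```text
2.1167 [ 0.45311933 -0.10634717  0.33989203] [3.13966679e+00 1.06707060e-01 3.86488673e-04]
[  0.6  -0.9 112.9] [ 0.01 -0.01 -0.06]
{'pixel': [183.0, 354.8], 'p': 0.58} [0.44914504 0.24603167 0.        ]
```

View pics/s1.png

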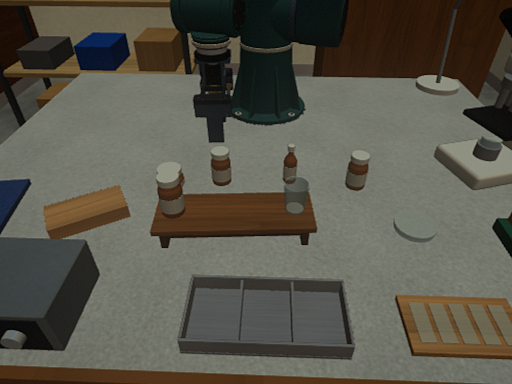

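The fingers show at about (row 140, col 216), above jar A at (166, 221). I'll check that against the projection.

```bash
python3 -c "
from h import *
print(proj('scene',[[.453+.05,-.1028,.149],[.453-.05,-.1098,.149],[.4537,-.1054,.095],[.4537,-.1054,0],[.4587,.2426,.095],[.6449,-.1834,.155]]))
im=cv2.imread('pics/s0.png')
for r,c in((152,220),(157,360),(178,169)):
  w=14;m=(im[r-w:r+w,c-w:c+w].min(2)>140).astype(np.uint8);n,l,st,ce=cv2.connectedComponentsWithStats(m)
  print([(ce[i]+[c-w,r-w],st[i]) for i in range(1,n) if st[i][4]>20])
"
```

```text
[[216.79066659 142.04474161]
 [218.95607023 121.3079393 ]
 [219.64561115 150.4505893 ]
 [221.85296076 180.84657277]
 [360.49417782 154.63141933]
 [167.3276552  175.65294321]]
[]
[]
[]
```

Emit:
carry_out --commands '[[[0.5, -1, 25], [0, 0, 0]], [[0.5, -1, 50], [0, 0, 0]], [[0.5, -1, 75], [0, 0, 0]], [[0.5, -1, 95], [0, 0, 0]], [[0.5, -1, 108], [0, 0, 0]], [[0.5, -1, 113], [0, 0, 0]], [[0.5, -1, 113], [0, 0, 0]]]'

```text
time: 2.8
eef_pos: [0.4534, -0.1047, 0.2259]
tcp_rot: [-3.139, -0.108, 0.003]
wrist_force: [-1.2, -0.6, 0.1]
grip_width: 0.999
```

Emit:
carry_out --commands '[[[0, 0, 0], [0, 0, 0]], [[0, 0, 0], [0, 0, 0]], [[0, 0, 0], [0, 0, 0]], [[0, 0, 0], [0, 0, 0]], [[0, 0, 0], [0, 0, 0]], [[0, 0, 0], [0, 0, 0]], [[0, 0, 0], [0, 0, 0]], [[0, 0, 0], [0, 0, 0]], [[0, 0, 0], [0, 0, 0]], [[0, 0, 0], [0, 0, 0]], [[0, 0, 0], [0, 0, 0]], [[0, 0, 0], [0, 0, 0]]]' --grip -1 --force 15

```text
time: 3.8
eef_pos: [0.454, -0.1044, 0.2269]
tcp_rot: [3.14, 0.109, 0.001]
wrist_force: [-0.6, 0.8, 5.9]
grip_width: 0.548
```

The opening is 0.548 × 91 = 50 mm, so the jar is held. Lifting.

Emit:
carry_out --commands '[[[0, 0, -5], [0, 0, 0]], [[0, 0, -15], [0, 0, 0]], [[0, 0, -30], [0, 0, 0]], [[0, 0, -50], [0, 0, 0]], [[0, 0, -70], [0, 0, 0]], [[0, 0, -90], [0, 0, 0]], [[0, 0, -110], [0, 0, 0]], [[0, 0, -125], [0, 0, 0]], [[0, 0, -135], [0, 0, 0]], [[0, 0, -140], [0, 0, 0]], [[0, 0, -140], [0, 0, 0]], [[0, 0, -140], [0, 0, 0]]]'

```text
time: 4.8
eef_pos: [0.4535, -0.1043, 0.3664]
tcp_rot: [-3.14, -0.109, 0.001]
wrist_force: [-0.6, -0.3, -2.5]
grip_width: 0.544
```

```bash
python3 -c "
from h import *
s=env.sense();print(s['time'],s['eef_pos'],s['grip_width'],s['wrist_force'])
save('top','t2.png');a=save('scene','s2.png');cv2.imwrite('pics/s2c.png',cv2.resize(a[60:240,130:330,::-1],None,fx=3,fy=3))
cmd([.6397,-.1086,.377]);cmd([.6397,-.1086,.289])
p=s['eef_pos'];print(proj('scene',[p-[0,0,.227],p-[0,0,.132]])-[130,60])"
```

```text
4.8 [ 0.45353474 -0.10433126  0.36636596] 0.5439566838488563 [-0.58557637 -0.3445715  -2.48597982]
[185.5  17.2 -11.5] [-0.03  0.08  0.02]
[185.6  17.2  76.5] [-0.03  0.08  0.02]
[[88.96301228 74.8499869 ]
 [86.32103703 38.02898933]]
```

View pics/s2c.png

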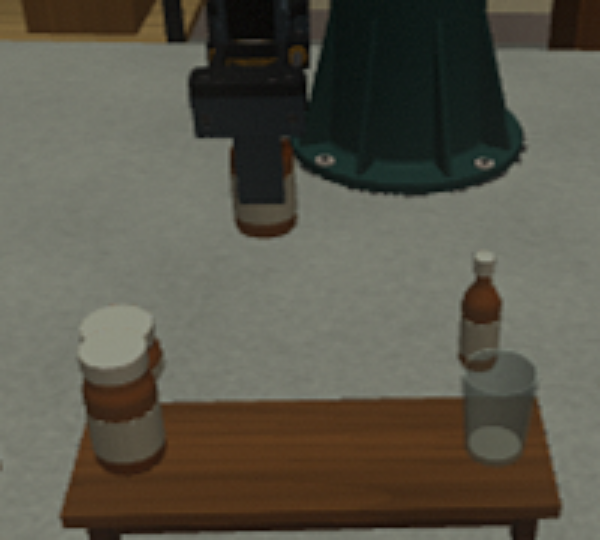

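Jar A is held upright, with its bottom at about (76, 88) in crop pixels, against a predicted (75, 89). Moving over slot 1.

Emit:
carry_out --commands '[[[5, 0, -5], [0, 0, 0]], [[20, 2, -11], [0, 0, 0]], [[40, 4, -11], [0, 0, 0]], [[65, 6, -11], [0, 0, 0]], [[90, 8, -11], [0, 0, 0]], [[115, 10, -11], [0, 0, 0]], [[140, 12, -11], [0, 0, 0]], [[160, 14, -11], [0, 0, 0]], [[175, 16, -11], [0, 0, 0]], [[183, 16.5, -11], [0, 0, 0]], [[185.5, 16.5, -11], [0, 0, 0]], [[185.5, 16.5, -11], [0, 0, 0]], [[185.5, 16.5, -11], [0, 0, 0]]]'

```text
time: 5.98
eef_pos: [0.6394, -0.1079, 0.3774]
tcp_rot: [-3.139, -0.109, 0.001]
wrist_force: [-0.7, 0.1, -2.0]
grip_width: 0.54
```

```bash
python3 -c "
from h import *
s=env.sense();print(s['time'],s['eef_pos'],s['grip_width'],s['wrist_force'])
a=save('top','t3.png');cv2.imwrite('pics/t3c.png',cv2.resize(a[90:250,170:370,::-1],None,fx=3,fy=3))
cmd([.6397,-.1076,.290])"
```

```text
5.9833 [ 0.63936508 -0.10790941  0.37742793] 0.5399719571355927 [-0.73854168  0.09330876 -1.97741138]
[ 0.5 -0.3 87.6] [-0.01  0.04  0.02]
```

View pics/t3c.png

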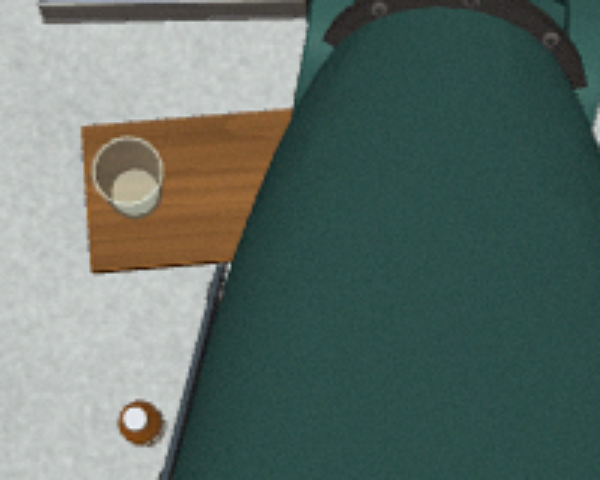

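The arm hides the slot from the top camera. I'll lower to 3 mm above the expected contact height and then feel for contact.

Emit:
carry_out --commands '[[[0.5, 0, 10], [0, 0, 0]], [[0.5, 0, 25], [0, 0, 0]], [[0.5, 0, 40], [0, 0, 0]], [[0.5, 0, 55], [0, 0, 0]], [[0.5, 0, 68], [0, 0, 0]], [[0.5, 0, 78], [0, 0, 0]], [[0.5, 0, 84], [0, 0, 0]], [[0.5, 0, 87], [0, 0, 0]], [[0.5, 0, 87], [0, 0, 0]], [[0.5, 0, 87], [0, 0, 0]]]'

```text
time: 6.87
eef_pos: [0.6407, -0.108, 0.2911]
tcp_rot: [3.14, 0.109, 0.001]
wrist_force: [0.2, 0.4, -1.7]
grip_width: 0.544
```

```bash
python3 -c "
from h import *
s=env.sense();print(s['time'],s['eef_pos'],s['grip_width'],s['wrist_force'])
a=save('scene','s4.png');cv2.imwrite('pics/s4c.png',cv2.resize(a[120:260,140:330,::-1],None,fx=4,fy=4,interpolation=2))
cmd([.6397,-.1076,.2870]);print((proj('scene',[[.6397,-.1086,.06],[.6449,-.1834,.06]])-[140,120])*4)"
```

```text
6.8667 [ 0.64072981 -0.10801513  0.29107943] 0.5439833201403045 [ 0.21847142  0.42986181 -1.71233517]
[-1.  -0.5  4.3] [ 0.01 -0.05  0.02]
[[275.90571814 362.48864631]
 [135.83615643 365.30632279]]
```

View pics/s4c.png

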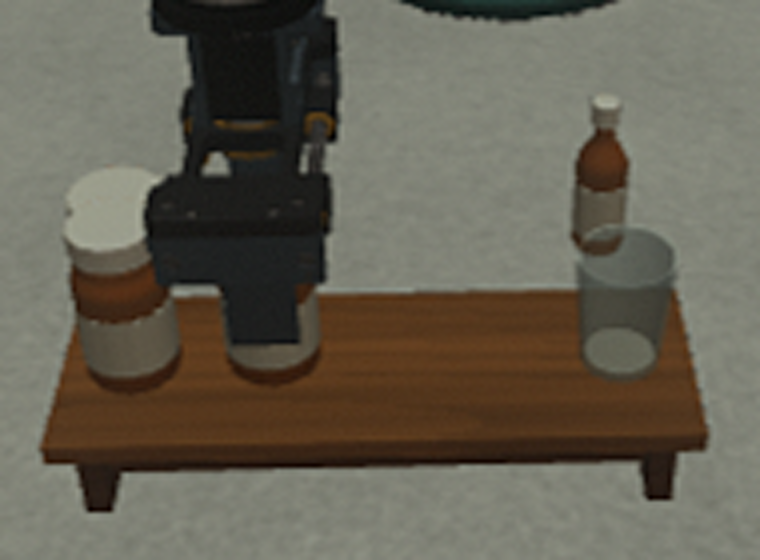

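The gap between the jars is about 48 px (cols 179–227) against a jar width of about 95 px, which is about 25 mm. Lowering gently.

Emit:
carry_out --commands '[[[0, 0, 1], [0, 0, 0]], [[0, 0, 1.5], [0, 0, 0]], [[0, 0, 2], [0, 0, 0]], [[0, 0, 2.5], [0, 0, 0]], [[0, 0, 3], [0, 0, 0]], [[0, 0, 3], [0, 0, 0]], [[0, 0, 3], [0, 0, 0]]]'

```text
time: 7.5
eef_pos: [0.6405, -0.1079, 0.2877]
tcp_rot: [-3.14, -0.109, 0.0]
wrist_force: [0.2, 0.3, -1.9]
grip_width: 0.545
```

Emit:
carry_out --commands '[[[0, 0, 0.3], [0, 0, 0]], [[0, 0, 0.6], [0, 0, 0]], [[0, 0, 0.8], [0, 0, 0]], [[0, 0, 0.8], [0, 0, 0]], [[0, 0, 0.8], [0, 0, 0]]]'

```text
time: 7.92
eef_pos: [0.6405, -0.108, 0.287]
tcp_rot: [3.14, 0.109, -0.0]
wrist_force: [-0.5, -0.5, 0.5]
grip_width: 0.541
```

The wrist force went from -1.9 to +0.5 N, so the jar is standing on the shelf. Releasing.

Emit:
carry_out --commands '[[[0, 0, 0], [0, 0, 0]], [[0, 0, 0], [0, 0, 0]], [[0, 0, 0], [0, 0, 0]], [[0, 0, 0], [0, 0, 0]]]' --grip 0.3

```text
time: 8.25
eef_pos: [0.6405, -0.108, 0.287]
tcp_rot: [3.14, 0.109, 0.0]
wrist_force: [0.4, 0.7, -0.9]
grip_width: 0.653
```

Emit:
carry_out --commands '[[[0, 0, 0], [0, 0, 0]], [[0, 0, 0], [0, 0, 0]], [[0, 0, 0], [0, 0, 0]], [[0, 0, 0], [0, 0, 0]], [[0, 0, 0], [0, 0, 0]], [[0, 0, -10], [0, 0, 0]], [[0, 0, -30], [0, 0, 0]], [[0, 0, -55], [0, 0, 0]], [[0, 0, -80], [0, 0, 0]], [[0, 0, -105], [0, 0, 0]], [[0, 0, -125], [0, 0, 0]], [[0, 0, -135], [0, 0, 0]], [[0, 0, -140], [0, 0, 0]], [[0, 0, -140], [0, 0, 0]]]' --grip 1

```text
time: 9.42
eef_pos: [0.6405, -0.1079, 0.4278]
tcp_rot: [3.139, 0.109, 0.002]
wrist_force: [-0.1, -0.2, -0.2]
grip_width: 0.997
```

```bash
python3 -c "
from h import *
s=env.sense();print(s['time'],s['eef_pos'],s['grip_width'],s['wrist_force'])
cmd([.4587,.2426,.40])"
```

```text
9.4167 [ 0.6405121  -0.10794771  0.4278158 ] 0.9969818681172885 [-0.07431237 -0.24111389 -0.20143303]
[-157.1 -362.3   27.5] [ 0.02 -0.07  0.02]
```

Emit:
carry_out --commands '[[[-10, -20, 0], [0, 0, 0]], [[-25, -55, 5], [0, 0, 0]], [[-40, -90, 10], [0, 0, 0]], [[-55, -125, 15], [0, 0, 0]], [[-70, -160, 20], [0, 0, 0]], [[-85, -195, 27], [0, 0, 0]], [[-100, -230, 27], [0, 0, 0]], [[-115, -265, 27], [0, 0, 0]], [[-130, -300, 27], [0, 0, 0]], [[-145, -330, 27], [0, 0, 0]], [[-153, -350, 27], [0, 0, 0]], [[-157, -362, 27], [0, 0, 0]], [[-157, -362, 27], [0, 0, 0]], [[-157, -362, 27], [0, 0, 0]], [[-157, -362, 27], [0, 0, 0]]]'

```text
time: 10.67
eef_pos: [0.4592, 0.2415, 0.3995]
tcp_rot: [3.139, 0.108, -0.001]
wrist_force: [0.9, -0.4, 0.5]
grip_width: 1.0
```

```bash
python3 -c "
from h import *
np.set_printoptions(precision=4,suppress=True)
s=env.sense();print(s['time'],s['eef_pos'],s['grip_width'])
cmd([.4587,.2426,.227])
a=save('top','t5.png');b=save('scene','s5.png')
cv2.imwrite('pics/c5.png',np.vstack([cv2.resize(a[90:190,180:360,::-1],(720,300)),cv2.resize(b[150:250,140:330,::-1],(720,300))]))
for c in('top','scene'):
  for d in env.tip_of(c,'jar_a'): print(c,d['p'],d['pixel'],unproj(c,d['pixel'],0.06))
im=a.astype(int)
for nm,(r,c),z in(('A',(136,293),.155),('row',(134,330),.155)):
    w=16;m=(im[r-w:r+w,c-w:c+w].min(2)>150).astype(np.uint8)
    n,l,st,ce=cv2.connectedComponentsWithStats(m);i=1+np.argmax(st[1:,4]);p=(ce[i][1]+r-w,ce[i][0]+c-w);print(nm,p,st[i],unproj('top',p,z))
"
```

```text
10.6667 [0.4592 0.2415 0.3995] 1.000465621831784
[ -0.3  -1.2 172.5] [ 0.02  0.03 -0.  ]
top 0.76 [229.2, 148.3] [0.4511 0.23   0.06  ]
top 0.6 [143.2, 290.9] [ 0.651  -0.1073  0.06  ]
scene 0.9 [181.6, 353.2] [0.5232 0.2197 0.06  ]
scene 0.77 [212.6, 209.4] [ 0.646  -0.1068  0.06  ]
A (np.float64(136.22), np.float64(296.35333333333335)) [ 10   7  20  19 300] [ 0.6403 -0.1094  0.155 ]
row (np.float64(133.63071895424838), np.float64(330.98039215686276)) [  7   6  21  20 306] [ 0.6448 -0.1844  0.155 ]
```

View pics/c5.png

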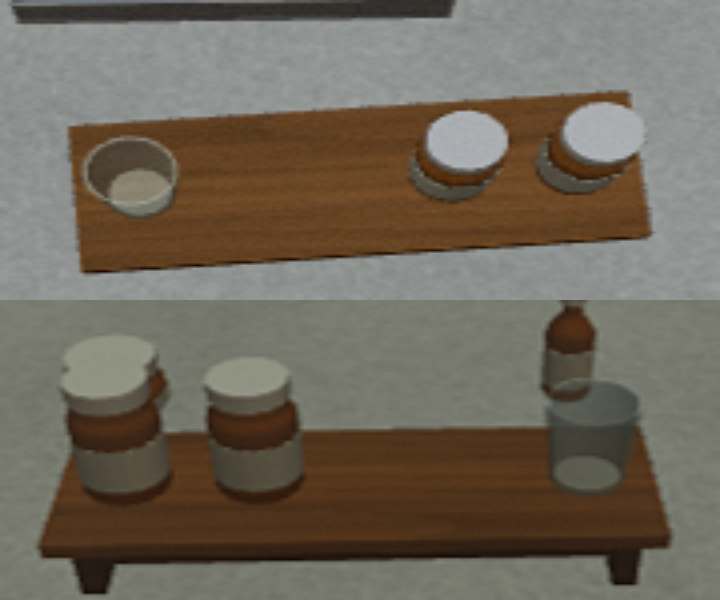

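Jar A stands upright. It is 75.1 mm centre to centre from the row jar (gap 25 mm) and on the row line to within about 0.6 mm. Now jar B.

Emit:
carry_out --commands '[[[0, -1, 20], [0, 0, 0]], [[0, -1, 50], [0, 0, 0]], [[0, -1, 80], [0, 0, 0]], [[0, -1, 110], [0, 0, 0]], [[0, -1, 135], [0, 0, 0]], [[0, -1, 155], [0, 0, 0]], [[0, -1, 167], [0, 0, 0]], [[0, -1, 172.5], [0, 0, 0]], [[0, -1, 172.5], [0, 0, 0]], [[0, -1, 172.5], [0, 0, 0]]]'

```text
time: 11.7
eef_pos: [0.4591, 0.2433, 0.2281]
tcp_rot: [-3.139, -0.109, -0.001]
wrist_force: [-0.0, 0.4, 1.3]
grip_width: 1.0
```

Emit:
carry_out --commands '[[[0, 0, 0], [0, 0, 0]], [[0, 0, 0], [0, 0, 0]], [[0, 0, 0], [0, 0, 0]], [[0, 0, 0], [0, 0, 0]], [[0, 0, 0], [0, 0, 0]], [[0, 0, 0], [0, 0, 0]], [[0, 0, 0], [0, 0, 0]], [[0, 0, 0], [0, 0, 0]], [[0, 0, 0], [0, 0, 0]], [[0, 0, 0], [0, 0, 0]], [[0, 0, 0], [0, 0, 0]], [[0, 0, 0], [0, 0, 0]]]' --grip -1 --force 15

```text
time: 12.7
eef_pos: [0.4588, 0.2433, 0.2275]
tcp_rot: [-3.14, -0.109, -0.0]
wrist_force: [0.5, -0.4, 4.1]
grip_width: 0.543
```

Emit:
carry_out --commands '[[[0, 0, -5], [0, 0, 0]], [[0, 0, -15], [0, 0, 0]], [[0, 0, -30], [0, 0, 0]], [[0, 0, -50], [0, 0, 0]], [[0, 0, -70], [0, 0, 0]], [[0, 0, -90], [0, 0, 0]], [[0, 0, -110], [0, 0, 0]], [[0, 0, -130], [0, 0, 0]], [[0, 0, -145], [0, 0, 0]], [[0, 0, -155], [0, 0, 0]], [[0, 0, -160], [0, 0, 0]], [[0, 0, -160], [0, 0, 0]], [[0, 0, -160], [0, 0, 0]]]'

```text
time: 13.78
eef_pos: [0.4584, 0.2432, 0.387]
tcp_rot: [3.14, 0.109, -0.001]
wrist_force: [0.1, 0.0, -1.4]
grip_width: 0.548
```

```bash
python3 -c "
from h import *
s=env.sense();print(s['time'],s['eef_pos'],s['grip_width'],s['wrist_force'])
cmd([.635,-.0339,.388]);cmd([.6348,-.0339,.291])"
```

```text
13.7833 [0.45841229 0.24315744 0.38701197] 0.5482009225858865 [ 0.14432523  0.02261274 -1.43663104]
[156.9 288.7  -1. ] [0.01 0.03 0.02]
[156.8 288.6  96. ] [0.01 0.03 0.02]
```

Emit:
carry_out --commands '[[[5, 8, -1], [0, 0, 0]], [[16, 28, -2], [0, 0, 0]], [[30, 55, -2], [0, 0, 0]], [[45, 83, -2], [0, 0, 0]], [[60, 111, -2], [0, 0, 0]], [[75, 139, -2], [0, 0, 0]], [[90, 167, -2], [0, 0, 0]], [[105, 195, -2], [0, 0, 0]], [[120, 222, -2], [0, 0, 0]], [[135, 248, -2], [0, 0, 0]], [[147, 270, -2], [0, 0, 0]], [[154, 283, -2], [0, 0, 0]], [[157, 288.3, -2], [0, 0, 0]], [[157, 288.3, -2], [0, 0, 0]], [[157, 288.3, -2], [0, 0, 0]]]'

```text
time: 15.03
eef_pos: [0.6349, -0.033, 0.3889]
tcp_rot: [-3.139, -0.109, 0.002]
wrist_force: [0.4, 0.2, -2.2]
grip_width: 0.539
```

```bash
python3 -c "
from h import *
s=env.sense();print(s['time'],s['eef_pos'],s['grip_width'],s['wrist_force'])
cmd([.635,-.0335,.291])"
```

```text
15.0333 [ 0.63485853 -0.033008    0.38886278] 0.538558058103504 [ 0.35644724  0.2418441  -2.15843421]
[ 0.2  0.5 97.9] [-0.02  0.06  0.02]
```

Emit:
carry_out --commands '[[[0, 0.3, 10], [0, 0, 0]], [[0, 0.3, 25], [0, 0, 0]], [[0, 0.3, 42], [0, 0, 0]], [[0, 0.3, 60], [0, 0, 0]], [[0, 0.3, 76], [0, 0, 0]], [[0, 0.3, 88], [0, 0, 0]], [[0, 0.3, 94], [0, 0, 0]], [[0, 0.3, 98], [0, 0, 0]], [[0, 0.3, 98], [0, 0, 0]], [[0, 0.3, 98], [0, 0, 0]]]'

```text
time: 15.87
eef_pos: [0.6355, -0.0336, 0.2919]
tcp_rot: [3.14, 0.109, 0.001]
wrist_force: [0.5, -0.6, -1.4]
grip_width: 0.541
```

```bash
python3 -c "
from h import *
s=env.sense();print(s['time'],s['eef_pos'],s['grip_width'],s['wrist_force'])
a=save('scene','s6.png');cv2.imwrite('pics/s6c.png',cv2.resize(a[120:260,140:330,::-1],None,fx=4,fy=4,interpolation=2))"
```

```text
15.8667 [ 0.6354841  -0.03359034  0.29191592] 0.5413296305566001 [ 0.51976488 -0.55023857 -1.43253633]
```

View pics/s6c.png

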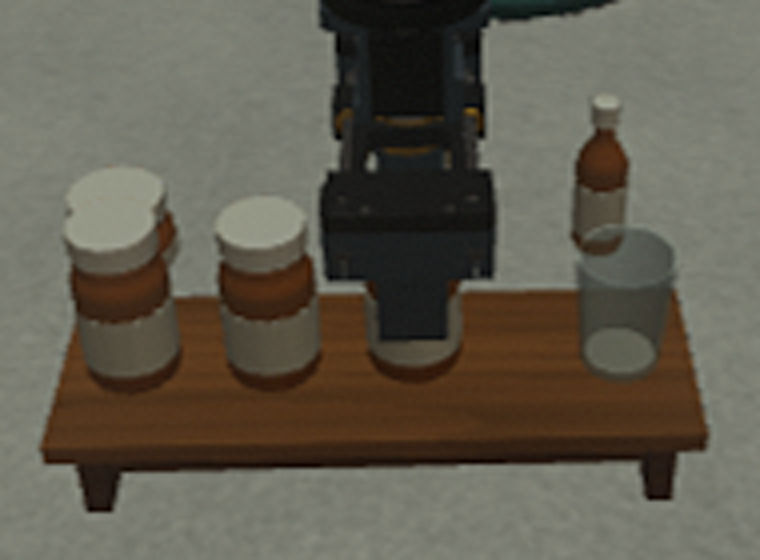

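Jar B (cols 367–460) hangs just above the shelf, with a 48 px gap (about 25 mm) to jar A (cols 222–319). Lowering.

Emit:
carry_out --commands '[[[0, 0, 1], [0, 0, 0]], [[0, 0, 1.8], [0, 0, 0]], [[0, 0, 2.5], [0, 0, 0]], [[0, 0, 3], [0, 0, 0]], [[0, 0, 3.5], [0, 0, 0]], [[0, 0, 3.5], [0, 0, 0]], [[0, 0, 3.5], [0, 0, 0]]]'

```text
time: 16.5
eef_pos: [0.6353, -0.0337, 0.2879]
tcp_rot: [-3.14, -0.109, 0.0]
wrist_force: [-0.5, -0.2, -1.9]
grip_width: 0.547
```

Emit:
carry_out --commands '[[[0, 0, 0.3], [0, 0, 0]], [[0, 0, 0.6], [0, 0, 0]], [[0, 0, 0.6], [0, 0, 0]], [[0, 0, 0.6], [0, 0, 0]]]'

```text
time: 16.83
eef_pos: [0.6354, -0.0337, 0.2876]
tcp_rot: [3.14, 0.109, 0.0]
wrist_force: [-1.6, 0.0, 2.2]
grip_width: 0.547
```

Contact at 2.2 N. Releasing, rising and backing off.

Emit:
carry_out --commands '[[[0, 0, 0], [0, 0, 0]], [[0, 0, 0], [0, 0, 0]], [[0, 0, 0], [0, 0, 0]], [[0, 0, 0], [0, 0, 0]]]' --grip 0.3

```text
time: 17.17
eef_pos: [0.6353, -0.0337, 0.2873]
tcp_rot: [3.14, 0.109, 0.0]
wrist_force: [0.1, 0.0, -0.1]
grip_width: 0.646
```

Emit:
carry_out --commands '[[[0, 0, 0], [0, 0, 0]], [[0, 0, 0], [0, 0, 0]], [[0, 0, 0], [0, 0, 0]], [[0, 0, 0], [0, 0, 0]], [[0, 0, 0], [0, 0, 0]], [[0, 0, -10], [0, 0, 0]], [[0, 0, -30], [0, 0, 0]], [[0, 0, -55], [0, 0, 0]], [[0, 0, -80], [0, 0, 0]], [[0, 0, -105], [0, 0, 0]], [[0, 0, -125], [0, 0, 0]], [[0, 0, -135], [0, 0, 0]], [[0, 0, -140], [0, 0, 0]], [[0, 0, -140], [0, 0, 0]]]' --grip 1

```text
time: 18.33
eef_pos: [0.6353, -0.0337, 0.4282]
tcp_rot: [3.14, 0.109, 0.002]
wrist_force: [-0.8, 0.2, 0.5]
grip_width: 1.003
```

Emit:
carry_out --commands '[[[-10, -20, 0], [0, 0, 0]], [[-25, -50, 0], [0, 0, 0]], [[-40, -80, 0], [0, 0, 0]], [[-55, -110, 0], [0, 0, 0]], [[-70, -140, 0], [0, 0, 0]], [[-85, -170, 0], [0, 0, 0]], [[-100, -200, 0], [0, 0, 0]], [[-115, -230, 0], [0, 0, 0]], [[-130, -260, 0], [0, 0, 0]], [[-140, -280, 0], [0, 0, 0]], [[-145, -290, 0], [0, 0, 0]], [[-145, -290, 0], [0, 0, 0]], [[-145, -290, 0], [0, 0, 0]]]'

```text
time: 19.42
eef_pos: [0.4706, 0.2454, 0.4266]
tcp_rot: [3.139, 0.111, -0.002]
wrist_force: [0.2, 0.1, -0.0]
grip_width: 1.0
```

```bash
python3 -c "
from h import *
np.set_printoptions(precision=4,suppress=True)
s=env.sense();print(s['time'],s['eef_pos'],s['grip_width'])
a=save('top','t7.png');b=save('scene','s7.png')
cv2.imwrite('pics/c7.png',np.vstack([cv2.resize(a[90:190,180:360,::-1],(720,300)),cv2.resize(b[150:250,140:330,::-1],(720,300))]))
im=a.astype(int);P=[]
for nm,(r,c),z in(('B',(138,262),.155),('A',(136,296),.155),('row',(134,330),.155)):
    w=15;m=(im[r-w:r+w,c-w:c+w].min(2)>150).astype(np.uint8)
    n,l,st,ce=cv2.connectedComponentsWithStats(m);i=1+np.argmax(st[1:,4]);p=(ce[i][1]+r-w,ce[i][0]+c-w);P.append(unproj('top',p,z));print(nm,st[i],P[-1])
print(np.linalg.norm(np.diff(P,axis=0),axis=1))
"
```

```text
19.4167 [0.4706 0.2454 0.4266] 1.0000520854366688
B [  6   7  19  19 297] [ 0.6352 -0.035   0.155 ]
A [  6   6  20  19 300] [ 0.6403 -0.1094  0.155 ]
row [  6   5  20  20 302] [ 0.6449 -0.1843  0.155 ]
[0.0746 0.075 ]
```

View pics/c7.png

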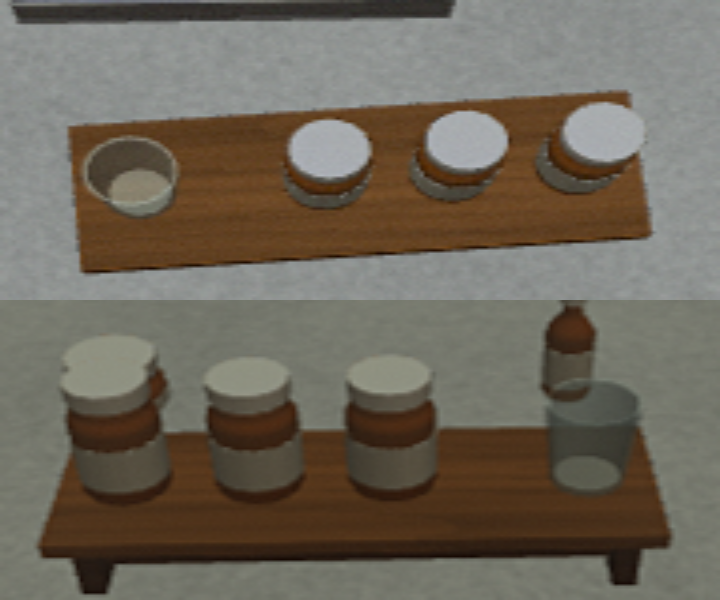

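All three jars stand upright in one row (top-view crop, cap cols about 330, 467 and 602). The spacings are 74.6 and 75.0 mm, and the row jar hasn't moved. Handing in.

```bash
python3 -c "
from station import env
print(env.sign_off())"
```

```text
the job is handed in; nothing more can be done
None
```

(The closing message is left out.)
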